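Pile the spare electronics on the cork mat

ROBOT

A 6-joint arm with a two-finger parallel gripper is mounted at the origin on the work surface. World frame = base frame: x ahead of the robot, y to its left, z up, the work surface at z = 0. Lengths are in mm, angles in rad, forces in N, time in s.
With the tool pointing down it reaches from about 350 to 875 mm from the base axis. Payload 4.2 kg.
Tool frame: the origin (TCP) lies between the finger pads; the fingertips stand 11 mm ahead of it and the grasp point (between the pads) lies 8 mm behind it; z points along the fingers, y is the direction in which the jaws open and shut (so a half turn about z gives the same grasp; the last joint's range is limited). The gripper opens to 85 mm and grips with 20 to 120 N. Pads are 22 mm wide; open, the fingers measure 114 mm over their backs; the gripper's body (76 mm by 85 mm) begins 54 mm behind the grasp point. The pads swing forward as they close: fully open they stand 13 mm farther back than shut.
Start: joints at [-0.847, 0.385, 0.008, 0, -1.194, -0.259], TCP at [280.164, -558.666, 242.312] pointing down, gripper open.
Joint ranges: [-3.14, 3.14], [-1.21, 2.06], [-1.07, 1.41], [-3.16, 2.05], [-2.99, -0.16], [-3.1, 3.1]. Speed limits (rad/s): [2.79, 2.79, 3.14, 3.14, 3.14, 3.14].

INTERFACE

Orientations are given as a unit quaternion [x, y, z, w].
In Python, from bench import * gives the robot as it stands.
- The arm moves only by the tool servo_tool, never from a script. Its argument "rows" is a list of rows, each a list of 7 numbers: the opening, from 0 (shut) to 1 (fully open), then the shift along the tool's x, y, z in cm, then the turn, a rotation vector about the tool's x, y, z in degrees. A call has 1 to 12 rows; each row shifts and turns the commanded pose from where the row before left it, along the tool's axes as they then stand; what a row does not reach is not made up. A row lasts 1/10 s, in which the tool goes at most 50 mm and 8.59 degrees, less where a joint would pass 70% of its speed; a pose out of reach is approached as far as the arm can. A call is refused whole if a number of a shift passes 5 or a number of a turn 8.59, either way. A call with a gripper value outside its range is refused whole. The fingers move at their own pace and stop on an object; the grip force is fixed at half the most. Time passes only in rows, so rows that do not move let the fingers close. It gives the time, the measured TCP pose, the force and the opening at its end, in the units of the state.
- read_state(): the state, without advancing time (a new reading comes with each control period).
- get_image(name): name is "scene" or "side" or "wrist"; returns a dict with "image" (480x640x3 uint8, red, green, blue), "mtx" (3x3 intrinsics, pixels), "extrinsics" (4x4, takes a point from camera to world coordinates). Camera axes: x right, y up, looking along -z (the intrinsics and any distortion apply to the point x, -y, -z); pixel columns grow to the right and rows downward; lengths in mm; the calibration is good to about 2 mm. A picture is of the moment at which its call begins. There is no depth.
- job_done(): hands the job in, once; it reports no verdict.
The state is a dict: "clock": time; "joints": joint angles; "joint_vel": joint speeds; "joint_efforts": joint torques, N m; "position": TCP position; "ee_rot": TCP orientation; "contact_force": force on the tool from outside, world axes, zero at the start; "wrist_torque": the same for the moment, N m; "gripper_width": finger opening in mm.
Only numpy, scipy, OpenCV 4.12 (cv2) and the standard library are available. Lean on these libraries where they do the work, as an engineer would, in place of code of your own. Each camera call takes 0.05 s, during which the arm holds its last target. There are 200 camera calls.

TASK

Tidy the cabinet shelf by building one pile on the cork mat, from the bottom up in this order: the router lying flat, then the long battery case, then the short battery case, and last the glass jar standing on top. Centre each piece on the one beneath it, with the long sides of the router and both cases running along the mat's long side (either way round). Leave the owl and the power adapter where they are, and do not let the jar tip over at any time.

Things in the scene. Friction and masses are not known exactly. Their poses are not given: they have to be found in the camera images.
- mat: Thin cork mat fixed on the shelf, 180 x 90 mm, 4 mm thick; the place for the pile. Origin at the centre of its underside, x along its long side, z up.
- router_center (a point): Slim black plastic router, a flat box 150 x 66 x 26 mm (x, y, z) with grey vent slots on top, loose, about 0.2 kg, lying flat. The point is its centre, 13 mm above its underside; x along its long side, z up.
- case_long_center (a point): Long battery case for eight AA cells, orange plastic, a flat-topped box 112 x 62 x 20 mm (x, y, z), loose, about 0.2 kg, lying flat. The point is its centre, 10 mm above its underside; x along its long side, z up.
- case_short_center (a point): Short battery case for three AA cells, the same orange plastic, a flat-topped box 64 x 48 x 20 mm (x, y, z), loose, about 0.09 kg, lying flat. The point is its centre, 10 mm above its underside; x along its long side, z up.
- jar_center (a point): Small round glass jar with a brass-coloured metal twist cap on it, loose, about 0.11 kg, standing upright: 62 mm high in all, straight glass wall 42 mm in diameter up to 44 mm, cap 39 mm in diameter above 48 mm. The point is its centre, 31 mm above its underside; z up along its axis.
- owl_center (a point): Bystander: white ceramic owl with blue wings, loose, standing, 82 mm high and 68 mm wide at most. The point is on its axis, 41 mm above its underside.
- adapter_center (a point): Bystander: white plug-in power adapter, loose, a box 58 x 42 x 30 mm (x, y, z) with two metal prongs reaching 18 mm further at its +x end. The point is the centre of the box, 15 mm above its underside.
Not all that is in view belongs to the job. Of the things that look like the mat, the middle-sized one is meant.

How it is judged:
By the outcome, as a careful person would: the job done as asked, in the order asked, and still so for the second after the job is handed in, with the robot touching nothing.
It also fails if it takes over 120 s, if anything falls off the work surface, if the arm or the gripper's body presses on something with over 40 N, if the wrist force passes 120 N, or if a joint passes its speed limit or range.

## Working session

There is one attempt and no reset: what is moved stays moved. The work goes in short steps, Python scripts to look and compute and a tool call to move; the robot and the scene stay as the last step left them, time stands still between calls to the robot, and variables do not carry over. Pictures are saved under pics/ and viewed, about 12 in all and at most 16, crops included, and the job is handed in when it is done.

Besides the shell and the picture viewer there is one more tool, called after "Emit:" in YAML: its name, and indented under it one key for each argument. servo_tool: Moves the arm, as the interface text tells. Its arguments: {"type":"object","properties":{"rows":{"type":"array","items":{"type":"array","items":{"type":"number"}}}},"required":["rows"]}

```bash
mkdir -p pics; ls; python3 - <<'E'
from bench import *
import cv2
print(read_state())
for n in ("scene","side"):
    d=get_image(n); cv2.imwrite(f"pics/{n}0.png",d["image"][:,:,::-1]); print(n,d["mtx"].tolist(),d["extrinsics"].round(4).tolist(),d.keys())
E
```

```text
pics
{'clock': 0.0, 'joints': array([-8.47408328e-01,  3.85574873e-01,  6.63472157e-03, -5.52667870e-04,
       -1.19398962e+00, -2.58626514e-01]), 'joint_vel': array([ 2.45721564e-04, -7.63353843e-04,  8.75896830e-05, -1.17410915e-03,
        4.68185152e-04,  1.20214766e-03]), 'joint_efforts': array([ 7.03067435e-04, -3.92286050e+01,  1.88396734e+01,  4.18601543e+00,
       -4.63300006e-03, -7.25170707e-06]), 'position': array([ 279.92645976, -558.18215529,  241.20601427]), 'ee_rot': array([-2.30195572e-01,  9.73143769e-01,  1.06180065e-03, -2.76479022e-04]), 'contact_force': array([ 0.58982997,  0.97369233, -0.12495996]), 'wrist_torque': array([ 0.01912679,  0.00656629, -0.00506034]), 'gripper_width': 85.35988713089922}
scene [[500.20374300391336, 0.0, 321.19949377108134], [0.0, 500.20374300391336, 234.9824932620895], [0.0, 0.0, 1.0]] [[-0.7352, -0.5671, 0.3713, 991.9011], [0.6778, -0.621, 0.3937, 532.9843], [0.0073, 0.5411, 0.8409, 1234.485], [0.0, 0.0, 0.0, 1.0]] dict_keys(['image', 'mtx', 'extrinsics'])
side [[450.9410301593851, 0.0, 315.8566289888332], [0.0, 450.9410301593851, 231.05373719998124], [0.0, 0.0, 1.0]] [[-0.8609, 0.397, -0.3181, 159.2905], [-0.5086, -0.659, 0.5541, 532.6802], [0.0104, 0.6388, 0.7693, 828.5044], [0.0, 0.0, 0.0, 1.0]] dict_keys(['image', 'mtx', 'extrinsics'])
```

View pics/scene0.png

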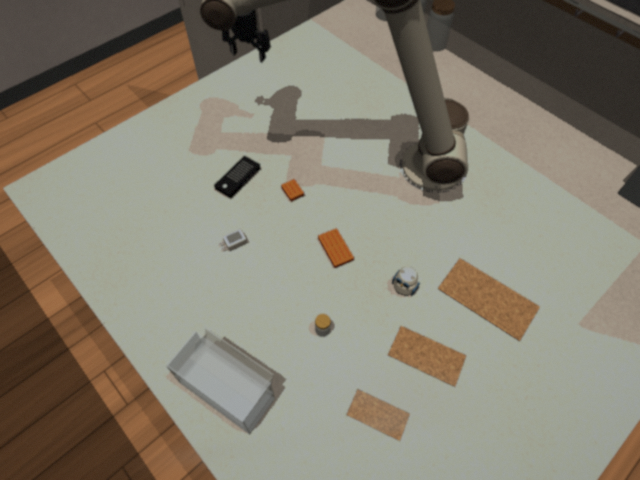

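View pics/side0.png

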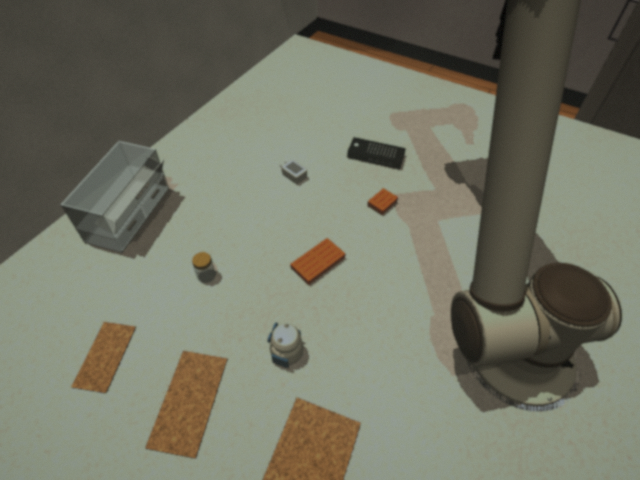

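Scene view: the router is at (238,177), the long case at (335,248), the short case at (292,190), the jar at (322,324), the owl at (405,280), the adapter at (234,240) and a tray at (226,380). Three mats could be taken for the target: (488,298), (427,356) and (378,414). The middle-sized one looks like (427,356), which I'll check by size.

```bash
cat > h.py <<'E'
from bench import *
import cv2, numpy as np
from scipy.spatial.transform import Rotation as R
def unproj(d,px,z):
    px=np.atleast_2d(px).astype(float); K=d["mtx"];E=d["extrinsics"]
    r=np.c_[(px[:,0]-K[0,2])/K[0,0],-(px[:,1]-K[1,2])/K[1,1],-np.ones(len(px))]@E[:3,:3].T
    return E[:3,3]+r*((z-E[2,3])/r[:,2])[:,None]
def proj(d,P):
    E=d["extrinsics"];K=d["mtx"];c=(np.atleast_2d(P)-E[:3,3])@E[:3,:3]
    return np.c_[K[0,2]+K[0,0]*c[:,0]/-c[:,2],K[1,2]-K[1,1]*c[:,1]/-c[:,2]]
def mask(img,kind):
    h=cv2.cvtColor(img,cv2.COLOR_RGB2HSV);H,S,V=[h[...,i].astype(int) for i in range(3)]
    m={"orange":(H<14)&(S>190)&(V>70),"cork":(H>5)&(H<22)&(S>90),"black":(V<70)}[kind]
    return m.astype(np.uint8)
def blobs(d,kind,z,amin=150):
    """list of (pixel centre, world centre, (L,W), angle of long side) of blobs unprojected to height z"""
    out=[]
    for c in cv2.findContours(mask(d["image"],kind),cv2.RETR_EXTERNAL,cv2.CHAIN_APPROX_NONE)[0]:
        if cv2.contourArea(c)<amin: continue
        w=unproj(d,c[:,0],z)[:,:2].astype(np.float32)
        (x,y),(a,b),_=r=cv2.minAreaRect(w)
        p=cv2.boxPoints(r);e=p[1]-p[0];f=p[2]-p[1]
        e=e if np.hypot(*e)>np.hypot(*f) else f
        ang=np.degrees(np.arctan2(e[1],e[0]))%180
        out.append((c[:,0].mean(0).round().tolist(),[round(x,1),round(y,1)],[round(max(a,b)),round(min(a,b))],round(float(ang),1)))
    return out
def show(n,name,crop=None,sc=1):
    d=get_image(n);i=d["image"][:,:,::-1]
    if crop: i=i[crop[1]:crop[3],crop[0]:crop[2]]
    cv2.imwrite(f"pics/{name}.png",cv2.resize(i,None,fx=sc,fy=sc));return d
E
python3 - <<'E'
from h import *
for n in ("scene","side"):
    d=get_image(n)
    for k,z in (("orange",12),("cork",4),("black",18)):
        for b in blobs(d,k,z):
            if b[2][0]<300: print(n,k,b)
    for nm,p,z in (("jar",(322,318) if n=="scene" else (202,258),62),("owl",(405,272) if n=="scene" else (286,330),75),("adp",(235,239) if n=="scene" else (293,170),22)): print(nm,unproj(d,p,z).round())
d=get_image("wrist");E=d["extrinsics"];s=read_state()
T=R.from_quat(s["ee_rot"]).as_matrix()
print(d["mtx"].round(1).tolist(),"cam in tool",(T.T@(E[:3,3]-s["position"])).round(1),(T.T@E[:3,:3]).round(3).tolist(),"T",T.round(3).tolist())
d=get_image("scene");cv2.imwrite("pics/c1.png",cv2.resize(d["image"][150:450,160:560,::-1],None,fx=2,fy=2,interpolation=2))
E
```

```text
scene orange ([335.0, 249.0], [451.8, 19.7], [108, 56], 72.6)
scene orange ([292.0, 190.0], [406.7, -221.5], [62, 41], 77.0)
scene cork ([626.0, 458.0], [339.5, 881.7], [184, 63], 0.1)
scene cork ([378.0, 415.0], [692.7, 420.0], [132, 63], 111.8)
scene cork ([427.0, 356.0], [496.1, 403.3], [177, 87], 110.7)
scene cork ([322.0, 321.0], [628.6, 157.2], [40, 39], 137.5)
scene cork ([489.0, 299.0], [250.2, 409.8], [244, 122], 99.4)
scene cork ([335.0, 248.0], [447.1, 14.4], [117, 66], 72.7)
scene cork ([292.0, 190.0], [400.8, -228.0], [73, 52], 77.1)
scene cork ([444.0, 170.0], [-10.4, 42.6], [117, 87], 168.8)
scene cork ([630.0, 40.0], [-1069.5, 108.4], [91, 58], 90.2)
scene cork ([598.0, 23.0], [-1071.1, -36.4], [171, 60], 90.9)
scene cork ([561.0, 5.0], [-1071.0, -206.0], [140, 59], 90.8)
scene cork ([443.0, 6.0], [-689.5, -528.8], [98, 97], 48.0)
scene cork ([217.0, 12.0], [33.1, -1126.3], [201, 116], 73.8)
scene black ([75.0, 450.0], [1255.7, 12.8], [200, 25], 0.8)
scene black ([43.0, 415.0], [1268.6, -107.7], [224, 14], 1.0)
scene black ([28.0, 352.0], [1243.7, -270.6], [176, 119],
[... 665 characters left out ...]
53.2, 8.4], [118, 70], 72.7)
side cork ([383.0, 200.0], [407.3, -235.5], [76, 55], 77.4)
side cork ([568.0, 110.0], [80.3, -881.6], [72, 57], 90.8)
side black ([74.0, 214.0], [1017.9, 196.6], [86, 38], 163.8)
side black ([151.0, 216.0], [855.3, 108.1], [176, 17], 103.2)
side black ([455.0, 173.0], [285.6, -411.9], [71, 33], 129.5)
side black ([377.0, 153.0], [495.4, -376.0], [150, 87], 12.3)
jar [[644. 167.  62.]]
owl [[398. 222.  75.]]
adp [[ 650. -196.   22.]]
[[385.3, 0.0, 319.8], [0.0, 385.3, 235.1], [0.0, 0.0, 1.0]] cam in tool [  69.8    1.1 -131.8] [[-0.001, 0.961, 0.275], [1.0, 0.0, 0.001], [0.001, 0.275, -0.961]] T [[-0.894, -0.448, -0.0], [-0.448, 0.894, 0.001], [0.0, 0.001, -1.0]]
```

View pics/c1.png

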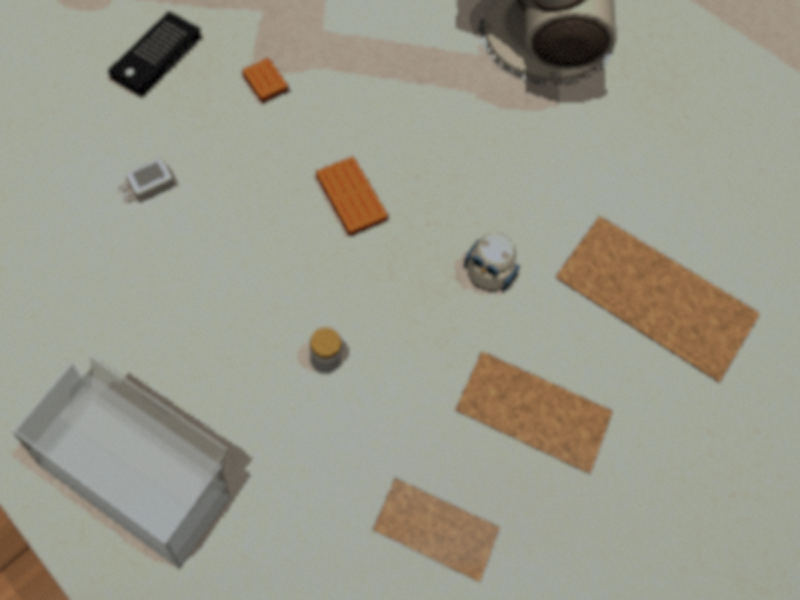

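The middle mat measures 178x88 mm, which matches 180x90. Its centre is about (495.5, 401.5) and its long side runs at 110.6°. The other two measure about 244x122 and 132x65. The case sizes match as well, so I'll go to the router first.

```bash
cat >> h.py <<'E'
def to(x,y,z,psi):
    """needed shift (cm, present tool axes) and turn (deg, tool axes) to TCP x,y,z with jaw axis at psi deg, pointing down"""
    s=read_state();Tm=R.from_quat(s["ee_rot"]);T=Tm.as_matrix();a=np.radians(psi)
    yv=np.array([np.cos(a),np.sin(a),0]);zv=np.array([0,0,-1.]);G=np.c_[np.cross(yv,zv),yv,zv]
    print("at",s["position"].round(1),"psi",round(float(np.degrees(np.arctan2(T[1,1],T[0,1]))),1),"j",s["joints"].round(2),"w",round(s["gripper_width"],1),"t",round(s["clock"],1))
    print("shift cm",(T.T@(np.array([x,y,z])-s["position"])/10).round(2),"turn",(Tm.inv()*R.from_matrix(G)).as_rotvec(degrees=True).round(1),
     "shift after turn",(G.T@(np.array([x,y,z])-s["position"])/10).round(2))
E
python3 -c "
from h import *
to(498,-375,160,102.3)"
```

```text
at [ 280.1 -558.5  242. ] psi 116.6 j [-0.85  0.38  0.01 -0.   -1.19 -0.26] w 85.4 t 0.3
shift cm [-27.71   6.64   8.2 ] turn [ 0.  -0.  14.3] shift after turn [-25.2   13.29   8.2 ]
```

Emit:
servo_tool:
  rows:
    - [1, -3.5, 0.85, 1, 0, 0, 0]
    - [1, -3.5, 0.85, 1, 0, 0, 0]
    - [1, -3.5, 0.85, 1, 0, 0, 0]
    - [1, -3.5, 0.85, 1, 0, 0, 0]
    - [1, -3.5, 0.85, 1, 0, 0, 0]
    - [1, -3.5, 0.85, 1, 0, 0, 0]
    - [1, -3.5, 0.85, 1, 0, 0, 0]
    - [1, -3.2, 0.7, 1.2, 0, 0, 0]
    - [1, 0, 0, 0, 0, 0, 7.1]
    - [1, 0, 0, 0, 0, 0, 7.2]
    - [1, 0, 0, 0, 0, 0, 0]
    - [1, 0, 0, 0, 0, 0, 0]

```text
clock: 1.5
position: [498.0, -375.1, 160.3]
ee_rot: [-0.109, 0.994, -0.0, 0.0]
contact_force: [0.8, 0.3, -0.0]
gripper_width: 85.2
```

```bash
python3 -c "
from h import *
to(498,-375,160,102.3)
d=show('wrist','w1')
for b in blobs(d,'black',26,2000): print(b)"
```

```text
at [ 498.  -375.1  160.3] psi 102.5 j [-0.39  0.45 -0.11 -0.   -1.01 -0.97] w 85.2 t 1.5
shift cm [-0.01  0.01  0.03] turn [-0.   0.   0.2] shift after turn [-0.01  0.01  0.03]
([320.0, 417.0], [637.4, -344.6], [561, 173], 102.5)
([313.0, 213.0], [496.2, -380.1], [147, 65], 12.4)
```

View pics/w1.png

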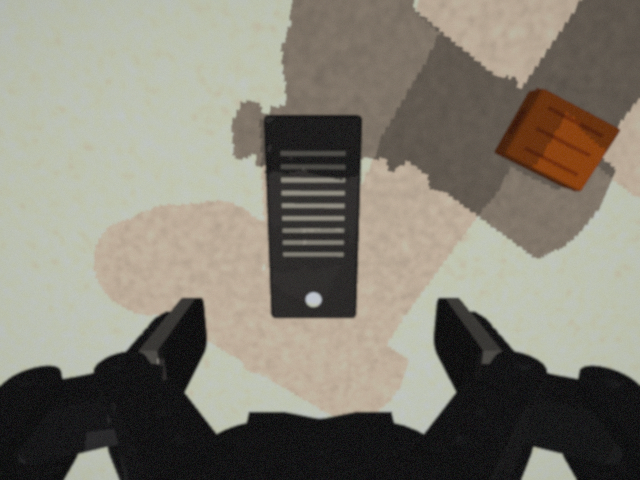

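Wrist view: the router is centred at about (313,213), between the open fingers. It measures 147x65 mm at (496.2, -380.1), which agrees with the given size.

```bash
python3 -c "
from h import *
to(496.2,-380.1,11,102.4)"
```

```text
at [ 497.8 -375.2  160.4] psi 102.4 j [-0.39  0.45 -0.11 -0.   -1.01 -0.97] w 85.8 t 1.6
shift cm [ 0.27 -0.44 14.94] turn [-0.  0.  0.] shift after turn [ 0.27 -0.44 14.94]
```

Emit:
servo_tool:
  rows:
    - [1, 0.3, -0.4, 0, 0, 0, 0]
    - [1, 0, 0, 4, 0, 0, 0]
    - [1, 0, 0, 4, 0, 0, 0]
    - [1, 0, 0, 3, 0, 0, 0]
    - [1, 0, 0, 2, 0, 0, 0]
    - [1, 0, 0, 1.9, 0, 0, 0]
    - [1, 0, 0, 0, 0, 0, 0]
    - [0.6, 0, 0, 0, 0, 0, 0]
    - [0.6, 0, 0, 0, 0, 0, 0]
    - [0.6, 0, 0, 0, 0, 0, 0]
    - [0.6, 0, 0, 0, 0, 0, 0]
    - [0.6, 0, 0, 0, 0, 0, 0]

```text
clock: 2.75
position: [496.8, -380.1, 12.9]
ee_rot: [-0.108, 0.994, -0.001, 0.001]
contact_force: [-0.6, -0.4, 6.3]
gripper_width: 64.6
```

Emit:
servo_tool:
  rows:
    - [0, 0, 0, 0, 0, 0, 0]
    - [0, 0, 0, 0, 0, 0, 0]
    - [0, 0, 0, 0, 0, 0, 0]
    - [0, 0, 0, 0, 0, 0, 0]

```text
clock: 3.15
position: [496.8, -380.1, 12.9]
ee_rot: [-0.108, 0.994, -0.001, 0.001]
contact_force: [-0.6, 0.3, 6.8]
gripper_width: 64.8
```

Emit:
servo_tool:
  rows:
    - [0, 0, 0, -1, 0, 0, 0]
    - [0, 0, 0, -2, 0, 0, 0]
    - [0, 0, 0, -3, 0, 0, 0]
    - [0, 0, 0, -3.5, 0, 0, 0]
    - [0, 0, 0, -3.5, 0, 0, 0]
    - [0, 0, 0, -2, 0, 0, 0]
    - [0, 0, 0, 0, 0, 0, 0]
    - [0, 0, 0, 0, 0, 0, 0]

```text
clock: 3.95
position: [495.1, -378.9, 160.4]
ee_rot: [-0.107, 0.994, 0.001, -0.0]
contact_force: [-0.8, 0.2, -2.3]
gripper_width: 64.6
```

```bash
python3 -c "
from h import *
to(495.5,401.5,160,200.6)
d=show('side','s1')
p=proj(d,[[496.8,-380,150]])[0];print(p)
x,y=p.astype(int);i=d['image'][max(0,y-75):y+75,x-100:x+100,::-1];cv2.imwrite('pics/s1.png',cv2.resize(i,None,fx=4,fy=4,interpolation=2))"
```

```text
at [ 495.1 -378.9  160.4] psi 102.3 j [-0.39  0.45 -0.11 -0.   -1.02 -0.96] w 64.6 t 4.0
shift cm [-16.66  76.24   0.17] turn [  0.1   0.1 -98.3] shift after turn [-7.304e+01 -2.750e+01  4.000e-02]
[382.03938691 111.08218937]
```

View pics/s1.png

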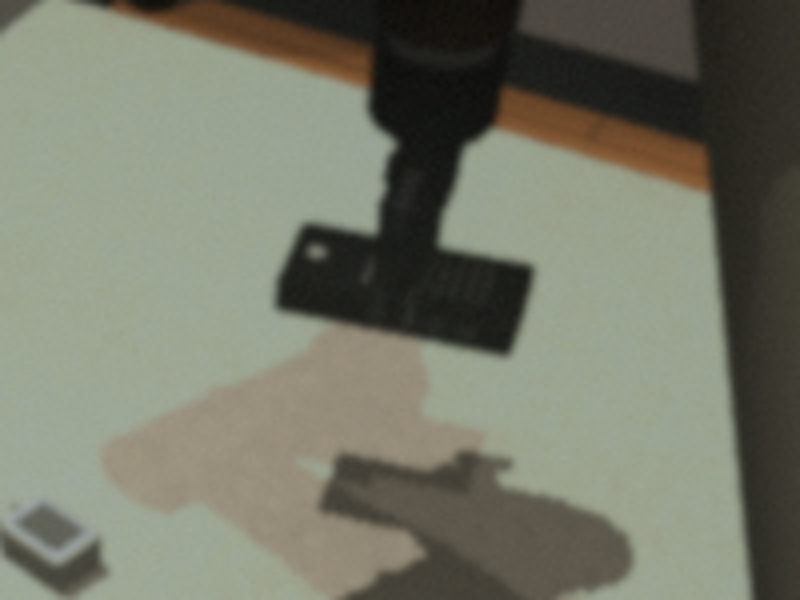

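Emit:
servo_tool:
  rows:
    - [0, -0.3, 1.5, 0, 0, 0, 0]
    - [0, -0.6, 2.7, 0, 0, 0, 0]
    - [0, -0.8, 3.6, 0, 0, 0, 0]
    - [0, -0.8, 3.6, 0, 0, 0, 0]
    - [0, -0.8, 3.6, 0, 0, 0, 0]
    - [0, -0.8, 3.6, 0, 0, 0, 0]
    - [0, -0.8, 3.6, 0, 0, 0, 0]
    - [0, -0.8, 3.6, 0, 0, 0, 0]
    - [0, -0.8, 3.6, 0, 0, 0, 0]
    - [0, -0.8, 3.6, 0, 0, 0, 0]
    - [0, -0.8, 3.6, 0, 0, 0, 0]
    - [0, -0.8, 3.6, 0, 0, 0, 0]

```text
clock: 5.2
position: [495.4, 33.8, 159.9]
ee_rot: [-0.108, 0.994, -0.0, -0.002]
contact_force: [0.8, -0.3, -2.6]
gripper_width: 64.9
```

Emit:
servo_tool:
  rows:
    - [0, -0.8, 3.6, 0, 0, 0, 0]
    - [0, -0.8, 3.6, 0, 0, 0, 0]
    - [0, -0.8, 3.6, 0, 0, 0, 0]
    - [0, -0.8, 3.6, 0, 0, 0, 0]
    - [0, -0.8, 3.6, 0, 0, 0, 0]
    - [0, -0.8, 3.6, 0, 0, 0, 0]
    - [0, -0.8, 3.6, 0, 0, 0, 0]
    - [0, -0.8, 3.6, 0, 0, 0, 0]
    - [0, -0.8, 3.6, 0, 0, 0, 0]
    - [0, -0.6, 2.7, 0, 0, 0, 0]
    - [0, -0.3, 1.5, 0, 0, 0, 0]
    - [0, 0, 0, 0, 0, 0, 0]

```text
clock: 6.4
position: [496.8, 408.3, 159.4]
ee_rot: [-0.108, 0.994, -0.001, -0.001]
contact_force: [0.6, -0.5, -2.0]
gripper_width: 64.9
```

Emit:
servo_tool:
  rows:
    - [0, 0, 0, 0, 0, 0, -5]
    - [0, 0, 0, 0, 0, 0, -8.5]
    - [0, 0, 0, 0, 0, 0, -8.5]
    - [0, 0, 0, 0, 0, 0, -8.5]
    - [0, 0, 0, 0, 0, 0, -8.5]
    - [0, 0, 0, 0, 0, 0, -8.5]
    - [0, 0, 0, 0, 0, 0, -8.5]
    - [0, 0, 0, 0, 0, 0, -8.5]
    - [0, 0, 0, 0, 0, 0, -8.5]
    - [0, 0, 0, 0, 0, 0, -8.5]
    - [0, 0, 0, 0, 0, 0, -8.5]
    - [0, 0, 0, 0, 0, 0, -8.5]

```text
clock: 7.6
position: [497.4, 405.2, 160.6]
ee_rot: [0.825, -0.566, -0.0, 0.001]
contact_force: [-0.5, 0.1, -2.6]
gripper_width: 64.6
```

```bash
python3 -c "
from h import *
d=show('wrist','w2')
to(495.5,401.5,160,200.6)
for n in ('scene','side'):
    for b in blobs(get_image(n),'cork',4):
        if 100<b[2][0]<250: print(n,b)
for b in blobs(d,'cork',4,1000): print(b)"
```

```text
at [497.4 405.2 160.6] psi -158.7 j [ 0.94  0.48 -0.06 -0.   -1.04 -0.56] w 65.0 t 7.7
shift cm [0.28 0.31 0.06] turn [ 0.1 -0.1  0.7] shift after turn [0.28 0.31 0.06]
scene ([626.0, 458.0], [339.5, 881.7], [184, 63], 0.1)
scene ([378.0, 415.0], [692.6, 419.9], [132, 64], 111.9)
scene ([426.0, 356.0], [496.1, 403.4], [177, 88], 110.6)
scene ([480.0, 310.0], [266.0, 427.3], [243, 133], 114.7)
scene ([335.0, 247.0], [447.1, 14.4], [117, 66], 72.7)
side ([311.0, 446.0], [259.6, 355.9], [142, 123], 99.3)
side ([195.0, 421.0], [474.2, 418.1], [129, 63], 110.4)
side ([574.0, 302.0], [-78.5, -188.6], [148, 74], 73.9)
side ([79.0, 226.0], [1004.3, 215.0], [198, 197], 174.8)
([590.0, 289.0], [254.3, 383.2], [194, 125], 99.2)
([324.0, 102.0], [524.4, 324.6], [89, 15], 20.5)
([63.0, 133.0], [691.0, 417.3], [135, 68], 111.9)
```

View pics/w2.png

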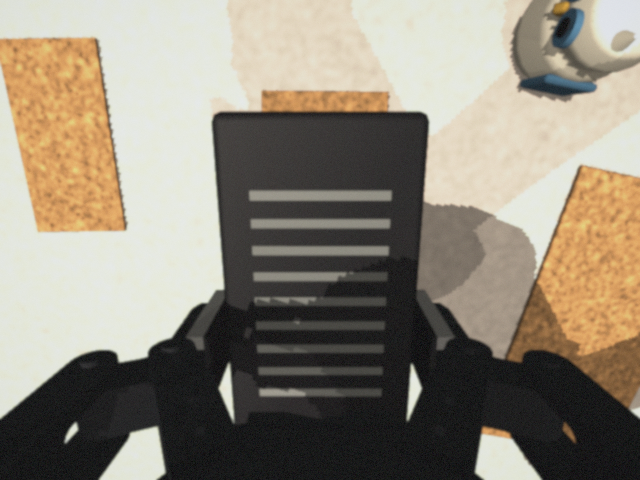

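The wrist view shows the router held level. Its top far edge runs from (215,114) to (427,114), and the mat's far end runs from (262,91) to (389,91).

```bash
python3 -c "
from h import *
d=get_image('wrist');s=read_state();T=R.from_quat(s['ee_rot']).as_matrix();p=s['position']
m=unproj(d,[[262,91.5],[389,91.5]],4);e=m[1]-m[0];n=np.array([-e[1],e[0],0])/np.hypot(*e[:2]);n*=-np.sign(n@(m[0]-[495,402,4]))
c=m.mean(0)+90*n
print('mat end',m.round(1).tolist(),np.hypot(*e[:2]),'ang',np.degrees(np.arctan2(n[1],n[0])),'centre',c)
a=np.radians(110.6); print('centre w. 110.6',m.mean(0)[:2]+90*np.array([np.cos(a),np.sin(a)]))
zt=p[2]-12.9+26
r=unproj(d,[[213.5,116],[428.5,116]],zt);print('router edge in tool',((r-p)@T).round(1))
"
```

```text
mat end [[567.7, 333.8, 4.0], [483.9, 302.4, 4.0]] 89.49662345093954 ang 110.56749065330452 centre [494.17076631 402.38222726   4.        ]
centre w. 110.6 [494.12296081 402.36427383]
router edge in tool [[ 71.8 -31.1 -13.1]
 [ 71.7  32.3 -13. ]]
```

```bash
python3 -c "
from h import *
to(495.9,399.7,19,200.6)"
```

```text
at [497.7 405.9 160.9] psi -159.4 j [ 0.94  0.48 -0.06 -0.   -1.04 -0.58] w 64.6 t 7.8
shift cm [ 0.51  0.37 14.19] turn [ 0.1 -0.   0. ] shift after turn [ 0.52  0.38 14.19]
```

Emit:
servo_tool:
  rows:
    - [0, 0.5, 0.4, 1, 0, 0, 0]
    - [0, 0, 0, 3, 0, 0, 0]
    - [0, 0, 0, 3, 0, 0, 0]
    - [0, 0, 0, 3, 0, 0, 0]
    - [0, 0, 0, 2, 0, 0, 0]
    - [0, 0, 0, 1.2, 0, 0, 0]
    - [0, 0, 0, 0.8, 0, 0, 0]
    - [0, 0, 0, 0, 0, 0, 0]

```text
clock: 8.6
position: [495.7, 400.4, 20.5]
ee_rot: [0.823, -0.568, -0.0, 0.001]
contact_force: [0.1, 0.5, -1.6]
gripper_width: 64.8
```

```bash
python3 -c "
from h import *
to(495.9,399.7,17,200.6);print(read_state()['contact_force'])"
```

```text
at [495.7 400.4  20.5] psi -159.2 j [ 0.93  0.63 -0.2  -0.   -0.74 -0.57] w 64.8 t 8.6
shift cm [0.07 0.   0.35] turn [ 0.1 -0.   0.2] shift after turn [0.07 0.   0.35]
[ 0.11774587  0.5273116  -1.56260002]
```

Emit:
servo_tool:
  rows:
    - [0, 0.05, 0, 0.15, 0, 0, 0]
    - [0, 0, 0, 0.15, 0, 0, 0.2]
    - [0, 0, 0, 0.05, 0, 0, 0]
    - [0, 0, 0, 0, 0, 0, 0]

```text
clock: 9.0
position: [496.4, 400.6, 18.4]
ee_rot: [0.822, -0.569, 0.0, -0.001]
contact_force: [-1.0, -0.1, -2.5]
gripper_width: 64.5
```

Emit:
servo_tool:
  rows:
    - [0, 0, 0, 0.1, 0, 0, 0]
    - [0, 0, 0, 0.1, 0, 0, 0]
    - [0, 0, 0, 0, 0, 0, 0]

```text
clock: 9.3
position: [496.3, 400.6, 16.9]
ee_rot: [0.822, -0.569, 0.0, -0.0]
contact_force: [-2.3, -0.9, 5.2]
gripper_width: 64.6
```

Emit:
servo_tool:
  rows:
    - [1, 0, 0, 0, 0, 0, 0]
    - [1, 0, 0, 0, 0, 0, 0]
    - [1, 0, 0, 0, 0, 0, 0]
    - [1, 0, 0, 0, 0, 0, 0]
    - [1, 0, 0, -2, 0, 0, 0]
    - [1, 0, 0, -4, 0, 0, 0]
    - [1, 0, 0, -4, 0, 0, 0]
    - [1, 0, 0, -4, 0, 0, 0]
    - [1, 0, 0, -4, 0, 0, 0]
    - [1, 0, 0, -2, 0, 0, 0]
    - [1, 0, 0, 0, 0, 0, 0]
    - [1, 0, 0, 0, 0, 0, 0]

```text
clock: 10.5
position: [495.8, 400.2, 215.4]
ee_rot: [0.822, -0.569, -0.0, 0.0]
contact_force: [-0.3, -0.7, -0.9]
gripper_width: 85.6
```

```bash
python3 -c "
from h import *
d=show('wrist','w3')
to(455,16,170,162.7)
for b in blobs(d,'cork',4,1000): print(b)
for b in blobs(d,'black',30,1000): print(b)
for n in ('scene','side'):
    for b in blobs(get_image(n),'black',24):
        if 130<b[2][0]<170: print(n,b)
"
```

```text
at [495.5 399.9 214.3] psi -159.4 j [ 0.93  0.43 -0.   -0.   -1.15 -0.57] w 85.4 t 10.6
shift cm [34.5  17.29  4.5 ] turn [ 0.1 -0.1 37.9] shift after turn [37.85 -7.55  4.43]
([566.0, 265.0], [253.2, 388.1], [204, 125], 99.3)
([319.0, 196.0], [495.8, 400.9], [178, 90], 110.5)
([101.0, 139.0], [691.1, 417.3], [135, 68], 111.7)
([322.0, 416.0], [431.0, 572.2], [668, 207], 20.5)
([320.0, 204.0], [494.4, 401.1], [147, 67], 110.6)
scene ([25.0, 342.0], [1225.8, -297.1], [139, 54], 179.8)
```

View pics/w3.png

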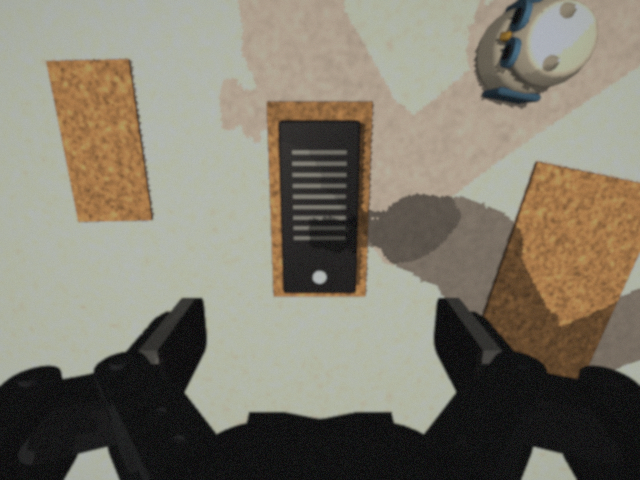

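The router sits at (494.4, 401.1), 1.4 mm from the mat centre and with the same angle. Next is the long case.

Emit:
servo_tool:
  rows:
    - [1, 3.45, 1.73, 0.4, 0, 0, 0]
    - [1, 3.45, 1.73, 0.5, 0, 0, 0]
    - [1, 3.45, 1.73, 0.4, 0, 0, 0]
    - [1, 3.45, 1.73, 0.5, 0, 0, 0]
    - [1, 3.45, 1.73, 0.4, 0, 0, 0]
    - [1, 3.45, 1.73, 0.5, 0, 0, 0]
    - [1, 3.45, 1.73, 0.4, 0, 0, 0]
    - [1, 3.45, 1.73, 0.5, 0, 0, 0]
    - [1, 3.45, 1.73, 0.4, 0, 0, 0]
    - [1, 3.45, 1.73, 0.5, 0, 0, 0]

```text
clock: 11.65
position: [454.9, 14.9, 169.7]
ee_rot: [0.822, -0.569, -0.001, 0.001]
contact_force: [0.4, -0.2, 0.2]
gripper_width: 85.2
```

Emit:
servo_tool:
  rows:
    - [1, 0, 0, 0, 0, 0, 7.5]
    - [1, 0, 0, 0, 0, 0, 7.6]
    - [1, 0, 0, 0, 0, 0, 7.6]
    - [1, 0, 0, 0, 0, 0, 7.6]
    - [1, 0, 0, 0, 0, 0, 7.6]
    - [1, 0, 0, 0, 0, 0, 0]
    - [1, 0, 0, 0, 0, 0, 0]

```text
clock: 12.35
position: [455.5, 16.5, 170.1]
ee_rot: [-0.594, 0.804, 0.0, -0.001]
contact_force: [0.6, -0.0, 0.3]
gripper_width: 85.4
```

```bash
python3 -c "
from h import *
d=show('wrist','w4')
for b in blobs(d,'orange',20,1000): print(b)
for b in blobs(d,'cork',20,1000): print(b)
to(452,14,17,162.7)
"
```

```text
([337.0, 222.0], [448.5, 19.2], [104, 56], 73.3)
([326.0, 212.0], [449.6, 15.9], [112, 62], 72.7)
at [455.6  16.5 170.3] psi 162.9 j [ 0.39  0.17 -0.5  -0.   -0.91 -0.69] w 85.3 t 12.4
shift cm [ 0.33  0.25 15.33] turn [ 0.1 -0.   0.2] shift after turn [ 0.34  0.27 15.33]
```

View pics/w4.png

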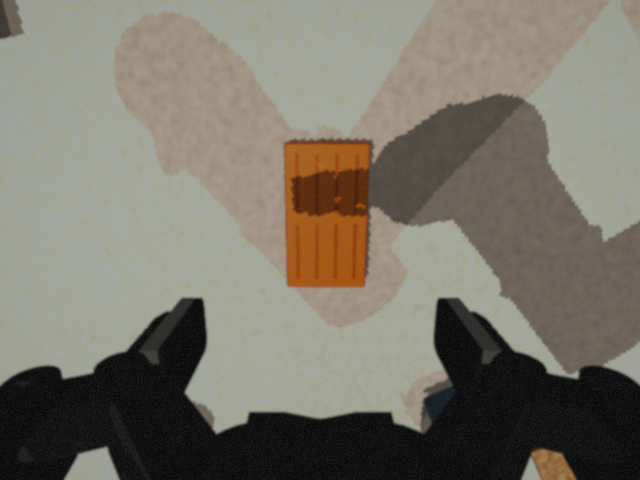

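The case measures 112x62 mm at (449.6, 15.9), long side at 72.7°, which matches the given size. The owl shows at the bottom, near (440,400), well clear.

```bash
python3 -c "
from h import *
to(449.6,15.9,17,162.7)
"
```

```text
at [455.6  16.5 170.3] psi 162.9 j [ 0.39  0.17 -0.5  -0.   -0.91 -0.69] w 85.3 t 12.4
shift cm [ 0.22  0.54 15.33] turn [ 0.1 -0.   0.2] shift after turn [ 0.23  0.55 15.33]
```

Emit:
servo_tool:
  rows:
    - [1, 0.2, 0.55, 1, 0, 0, 0.2]
    - [1, 0, 0, 4, 0, 0, 0]
    - [1, 0, 0, 4, 0, 0, 0]
    - [1, 0, 0, 3, 0, 0, 0]
    - [1, 0, 0, 2, 0, 0, 0]
    - [1, 0, 0, 1.3, 0, 0, 0]
    - [1, 0, 0, 0, 0, 0, 0]
    - [1, 0, 0, 0, 0, 0, 0]
    - [0.75, 0, 0, 0, 0, 0, 0]
    - [0.75, 0, 0, 0, 0, 0, 0]
    - [0.75, 0, 0, 0, 0, 0, 0]

```text
clock: 13.5
position: [450.4, 16.5, 18.5]
ee_rot: [-0.592, 0.806, -0.0, 0.001]
contact_force: [0.9, -0.3, -0.3]
gripper_width: 64.1
```

Emit:
servo_tool:
  rows:
    - [0, 0, 0, 0, 0, 0, 0]
    - [0, 0, 0, 0, 0, 0, 0]
    - [0, 0, 0, 0, 0, 0, 0]
    - [0, 0, 0, 0, 0, 0, 0]
    - [0, 0, 0, 0, 0, 0, 0]

```text
clock: 14.0
position: [450.4, 16.5, 19.1]
ee_rot: [-0.592, 0.806, -0.0, 0.001]
contact_force: [-2.2, -0.0, 8.3]
gripper_width: 59.9
```

```bash
python3 -c "
from h import *
to(449.6,15.9,17,162.7)
d=get_image('side')
x,y=proj(d,[[450,16,20]])[0].astype(int);i=d['image'][y-60:y+60,x-80:x+80,::-1];cv2.imwrite('pics/s2.png',cv2.resize(i,None,fx=5,fy=5,interpolation=2))
"
```

```text
at [450.4  16.5  19.1] psi 162.6 j [ 0.4   0.41 -0.68  0.   -0.48 -0.7 ] w 59.9 t 14.0
shift cm [0.08 0.06 0.2 ] turn [-0.1  0.  -0.1] shift after turn [0.08 0.06 0.21]
```

View pics/s2.png

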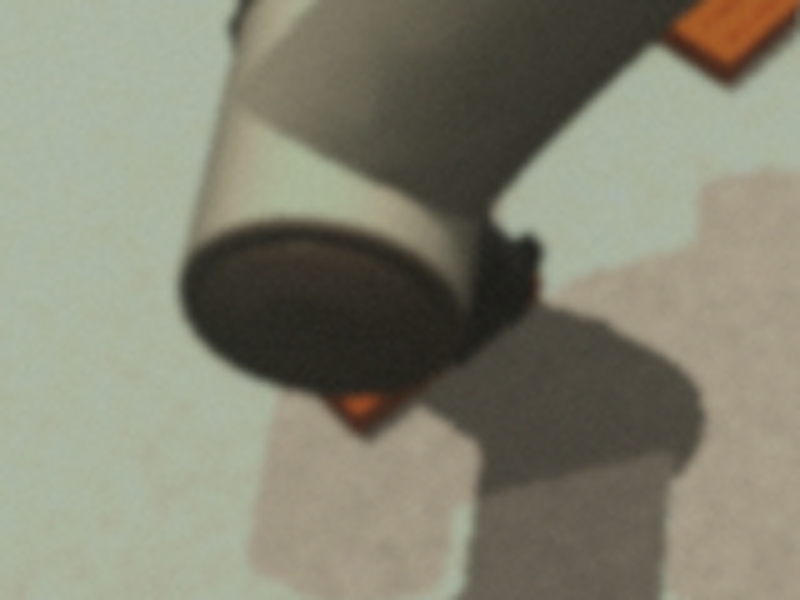

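Emit:
servo_tool:
  rows:
    - [0, 0, 0, -0.7, 0, 0, 0]
    - [0, 0, 0, -2, 0, 0, 0]
    - [0, 0, 0, -3, 0, 0, 0]
    - [0, 0, 0, -3.5, 0, 0, 0]
    - [0, 0, 0, -3.5, 0, 0, 0]
    - [0, 0, 0, -2, 0, 0, 0]
    - [0, 0, 0, 0, 0, 0, 0]
    - [0, 0, 0, 0, 0, 0, 0]

```text
clock: 14.85
position: [449.1, 16.2, 164.3]
ee_rot: [-0.591, 0.806, 0.0, -0.0]
contact_force: [-0.4, -0.2, -3.6]
gripper_width: 59.9
```

```bash
python3 -c "
from h import *
to(494.4,401.1,165,200.6)
"
```

```text
at [449.1  16.2 164.3] psi 162.5 j [ 0.4   0.17 -0.52 -0.   -0.89 -0.7 ] w 59.9 t 14.8
shift cm [-38.07   7.26  -0.05] turn [  0.    0.  -38.1] shift after turn [-34.44 -17.79  -0.07]
```

Emit:
servo_tool:
  rows:
    - [0, -1.8, 0.35, 0, 0, 0, 0]
    - [0, -3, 0.57, 0, 0, 0, 0]
    - [0, -3.6, 0.69, 0, 0, 0, 0]
    - [0, -3.6, 0.69, 0, 0, 0, 0]
    - [0, -3.6, 0.69, 0, 0, 0, 0]
    - [0, -3.6, 0.69, 0, 0, 0, 0]
    - [0, -3.6, 0.69, 0, 0, 0, 0]
    - [0, -3.6, 0.69, 0, 0, 0, 0]
    - [0, -3.6, 0.69, 0, 0, 0, 0]
    - [0, -3.6, 0.69, 0, 0, 0, 0]
    - [0, -2.7, 0.51, 0, 0, 0, 0]
    - [0, -1.8, 0.35, 0, 0, 0, 0]

```text
clock: 16.05
position: [493.7, 402.8, 161.2]
ee_rot: [-0.592, 0.806, -0.0, -0.003]
contact_force: [0.3, -0.2, -2.0]
gripper_width: 59.9
```

Emit:
servo_tool:
  rows:
    - [0, 0, 0, 0, 0, 0, -5.1]
    - [0, 0, 0, 0, 0, 0, -8.5]
    - [0, 0, 0, 0, 0, 0, -8.5]
    - [0, 0, 0, 0, 0, 0, -8]
    - [0, 0, 0, 0, 0, 0, -8]
    - [0, 0, 0, 0, 0, 0, 0]
    - [0, 0, 0, 0, 0, 0, 0]

```text
clock: 16.75
position: [494.1, 401.0, 162.7]
ee_rot: [0.821, -0.57, -0.0, 0.002]
contact_force: [-0.5, -0.2, -1.7]
gripper_width: 59.8
```

```bash
python3 -c "
from h import *
d=show('wrist','w5')
to(494.4,401.1,165,200.6)
"
```

```text
at [494.3 401.2 163.2] psi -159.5 j [ 0.94  0.47 -0.07 -0.   -1.04 -0.58] w 59.9 t 16.8
shift cm [ 0.01 -0.01 -0.18] turn [ 0.1 -0.1 -0.1] shift after turn [ 0.01 -0.01 -0.18]
```

View pics/w5.png

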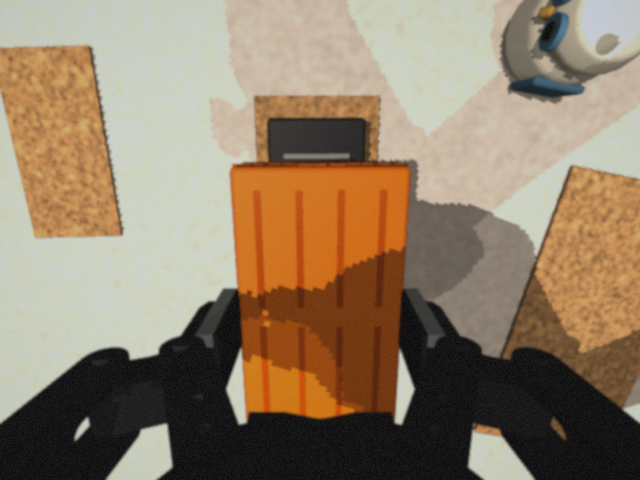

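The wrist view shows the case top's far edge from (232,164) to (409,164) and the router's far edge from (268,119) to (366,119), so they are already nearly aligned.

```bash
cat >> h.py <<'E'
def intool(px,z):
    d=get_image('wrist');s=read_state();T=R.from_quat(s['ee_rot']).as_matrix()
    return ((unproj(d,px,z)-s['position'])@T).round(1)
E
python3 -c "
from h import *
z=read_state()['position'][2]
print(intool([[231.5,165],[409.5,165]],z+1.3)); print(intool([[267,119.5],[366.5,119.5]],30))
to(494.4,401.1,52,200.6)
"
```

```text
[[ 56.2 -29.4  -0.9]
 [ 56.1  30.4  -0.8]]
[[ 72.7 -34.5 134. ]
 [ 72.6  31.2 134.1]]
at [494.5 401.4 164. ] psi -159.5 j [ 0.94  0.47 -0.07 -0.   -1.04 -0.58] w 59.7 t 16.9
shift cm [2.00e-02 1.00e-02 1.12e+01] turn [ 0.1 -0.  -0.1] shift after turn [ 0.03  0.02 11.2 ]
```

Emit:
servo_tool:
  rows:
    - [0, -0.05, -0.12, 1, 0, 0, 0]
    - [0, 0, 0, 3, 0, 0, 0]
    - [0, 0, 0, 3, 0, 0, 0]
    - [0, 0, 0, 2, 0, 0, 0]
    - [0, 0, 0, 1.2, 0, 0, 0]
    - [0, 0, 0, 0.6, 0, 0, 0]
    - [0, 0, 0, 0.2, 0, 0, 0]
    - [0, 0, 0, 0, 0, 0, 0]
    - [0, 0, 0, 0, 0, 0, 0]

```text
clock: 17.8
position: [496.2, 403.2, 56.0]
ee_rot: [0.822, -0.569, 0.0, -0.001]
contact_force: [-0.3, -0.9, -1.5]
gripper_width: 59.7
```

```bash
python3 -c "
from h import *
to(495,402,50,200.6)
"
```

```text
at [496.2 403.2  56. ] psi -159.4 j [ 0.94  0.58 -0.17  0.   -0.81 -0.57] w 59.7 t 17.8
shift cm [0.07 0.16 0.6 ] turn [-0.1  0.1  0. ] shift after turn [0.07 0.15 0.6 ]
```

Emit:
servo_tool:
  rows:
    - [0, 0.05, 0.1, 0.3, 0, 0, 0]
    - [0, 0, 0, 0.2, 0, 0, 0]
    - [0, 0, 0, 0, 0, 0, 0]
    - [0, 0, 0, 0, 0, 0, 0]

```text
clock: 18.2
position: [494.9, 401.7, 49.8]
ee_rot: [0.822, -0.569, 0.0, -0.0]
contact_force: [-0.1, -0.1, -2.2]
gripper_width: 60.1
```

Emit:
servo_tool:
  rows:
    - [0, 0, 0, 0.1, 0, 0, 0]
    - [0, 0, 0, 0, 0, 0, 0]

```text
clock: 18.4
position: [495.1, 401.9, 49.2]
ee_rot: [0.822, -0.569, 0.0, -0.0]
contact_force: [-0.3, 0.3, 0.0]
gripper_width: 59.7
```

Emit:
servo_tool:
  rows:
    - [0, 0, 0, 0.05, 0, 0, 0]
    - [0, 0, 0, 0, 0, 0, 0]
    - [0.9, 0, 0, 0, 0, 0, 0]
    - [1, 0, 0, 0, 0, 0, 0]
    - [1, 0, 0, 0, 0, 0, 0]
    - [1, 0, 0, 0, 0, 0, 0]
    - [1, 0, 0, -2, 0, 0, 0]
    - [1, 0, 0, -4, 0, 0, 0]
    - [1, 0, 0, -4, 0, 0, 0]
    - [1, 0, 0, -4, 0, 0, 0]
    - [1, 0, 0, -2, 0, 0, 0]
    - [1, 0, 0, 0, 0, 0, 0]

```text
clock: 19.6
position: [496.3, 403.1, 212.7]
ee_rot: [0.822, -0.569, 0.001, -0.004]
contact_force: [0.5, 0.5, 0.3]
gripper_width: 85.2
```

Emit:
servo_tool:
  rows:
    - [1, 0, 0, 0, 0, 0, 0]
    - [1, 0, 0, 0, 0, 0, 0]

```text
clock: 19.8
position: [494.2, 401.1, 206.3]
ee_rot: [0.822, -0.569, -0.0, 0.002]
contact_force: [0.0, -0.1, -0.5]
gripper_width: 85.6
```

```bash
python3 -c "
from h import *
d=show('wrist','w6')
for k,z in (('cork',50),('cork',4),('black',30)):
    for b in blobs(d,k,z,1000): print(k,z,b)
to(404,-228,180,167)
for n in ('scene','side'):
    for b in blobs(get_image(n),'orange',46,100): print(n,b)
"
```

```text
cork 50 ([568.0, 268.0], [290.1, 379.1], [172, 108], 99.2)
cork 50 ([317.0, 197.0], [498.8, 392.4], [154, 77], 110.5)
cork 50 ([93.0, 138.0], [667.3, 406.2], [117, 59], 111.9)
cork 4 ([568.0, 268.0], [253.6, 385.9], [200, 125], 99.2)
cork 4 ([317.0, 197.0], [495.6, 401.2], [179, 90], 110.5)
cork 4 ([93.0, 138.0], [691.0, 417.3], [135, 68], 111.9)
black 30 ([325.0, 414.0], [431.8, 561.8], [648, 207], 20.3)
black 30 ([318.0, 131.0], [517.4, 340.6], [67, 18], 20.6)
at [494.3 401.1 206.2] psi -159.4 j [ 0.94  0.43 -0.01 -0.   -1.13 -0.58] w 85.2 t 19.9
shift cm [55.69 30.59  2.82] turn [ 0.2 -0.2 33.6] shift after turn [63.32 -5.35  2.62]
scene ([429.0, 347.0], [490.3, 398.4], [111, 50], 117.4)
scene ([292.0, 190.0], [423.1, -200.7], [60, 40], 77.9)
side ([188.0, 403.0], [488.4, 400.6], [108, 49], 110.9)
```

View pics/w6.png

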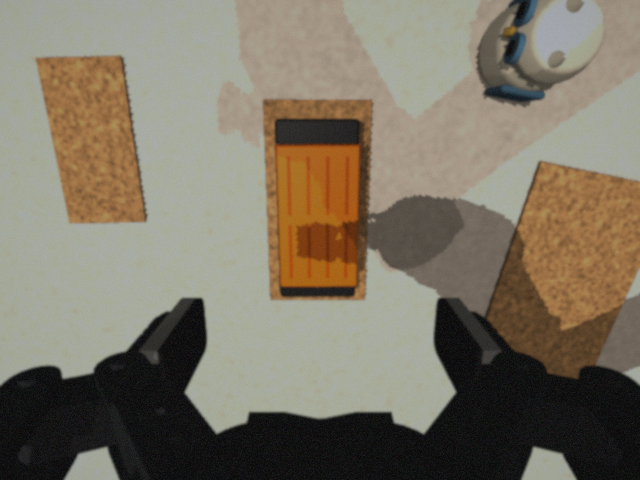

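The long case lies on the router with its corners at about (277,145), (360,145), (281,288) and (356,288). The router's far edge is at y≈119.5 and its near edge at y≈297.

```bash
python3 -c "
from h import *
d=get_image('wrist')
i=d['image'].astype(int)
h=cv2.cvtColor(d['image'],cv2.COLOR_RGB2HSV)
m=((h[...,0]<14)&(h[...,1]>190)&(h[...,2]>60)).astype(np.uint8);m[:,:262]=0;m[:,375:]=0;m[:125]=0;m[300:]=0
m=cv2.morphologyEx(m,cv2.MORPH_CLOSE,np.ones((7,7)));m=cv2.morphologyEx(m,cv2.MORPH_OPEN,np.ones((9,9)))
c=max(cv2.findContours(m,0,1)[0],key=cv2.contourArea)[:,0]
print(cv2.boundingRect(c),cv2.minAreaRect(unproj(d,c,50)[:,:2].astype(np.float32)))
r=unproj(d,[[274.5,119.5],[360.5,119.5],[280,297],[355.5,297]],30);print('router',r.round(1).tolist(),r.mean(0))
"
```

```text
(289, 144, 72, 119) ((495.0071716308594, 390.4150085449219), (53.74893569946289, 91.41378021240234), 20.260696411132812)
router [[552.4, 344.7, 30.0], [490.6, 321.5, 30.0], [500.2, 483.5, 30.0], [438.5, 460.5, 30.0]] [495.44224815 402.52945678  30.        ]
```

```bash
python3 -c "
from h import *
d=get_image('wrist')
for q in ([[276.5,145],[360.5,145],[280.5,288],[357,288]],):
  r=unproj(d,q,50);print(r.round(1).tolist(),r.mean(0),np.linalg.norm(r[0]-r[1]),np.linalg.norm(r[0]-r[2]))
  a=np.radians(110.6)
  dd=r.mean(0)-[495.4,402.5,50];print('along',dd[:2]@[np.cos(a),np.sin(a)],'across',dd[:2]@[np.sin(a),-np.cos(a)])
cv2.imwrite('pics/w6c.png',cv2.resize(d['image'][100:310,250:390,::-1],None,fx=2.8,fy=2.8,interpolation=2))
"
```

```text
[[543.3, 360.8, 50.0], [485.8, 339.2, 50.0], [503.8, 466.7, 50.0], [445.7, 445.0, 50.0]] [494.66653481 402.91146768  50.        ] 61.42426139136721 113.08470190610656
along 0.6432218455122082 across -0.5417956242476647
```

View pics/w6c.png

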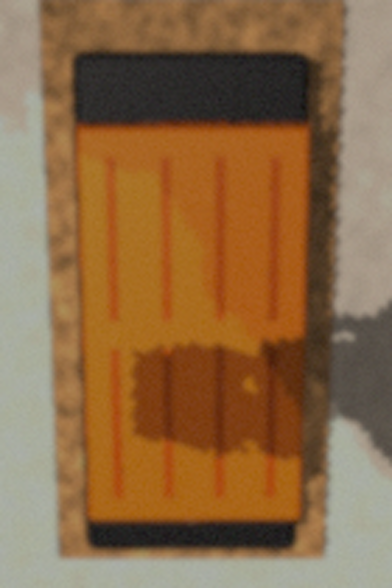

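The long case is centred on the router to within 1 mm and measures 113x61 mm at z=50, so it is seated flat. Short case next.

Emit:
servo_tool:
  rows:
    - [1, 2, 1.1, 0.1, 0, 0, 0]
    - [1, 3.7, 2.03, 0.2, 0, 0, 0]
    - [1, 4.2, 2.3, 0.2, 0, 0, 0]
    - [1, 4.2, 2.3, 0.2, 0, 0, 0]
    - [1, 4.2, 2.3, 0.2, 0, 0, 0]
    - [1, 4.2, 2.3, 0.2, 0, 0, 0]
    - [1, 4.2, 2.3, 0.2, 0, 0, 0]
    - [1, 4.2, 2.3, 0.2, 0, 0, 0]
    - [1, 4.2, 2.3, 0.2, 0, 0, 0]
    - [1, 4.2, 2.3, 0.2, 0, 0, 0]
    - [1, 4.2, 2.3, 0.2, 0, 0, 0]
    - [1, 4.2, 2.3, 0.2, 0, 0, 0]

```text
clock: 21.25
position: [417.9, -138.5, 185.4]
ee_rot: [0.822, -0.569, 0.0, -0.0]
contact_force: [0.8, 0.4, 0.3]
gripper_width: 85.3
```

Emit:
servo_tool:
  rows:
    - [1, 4.2, 2.3, 0.2, 0, 0, 0]
    - [1, 3.8, 2.1, 0.3, 0, 0, 0]
    - [1, 0, 0, 0, 0, 0, 8.4]
    - [1, 0, 0, 0, 0, 0, 8.4]
    - [1, 0, 0, 0, 0, 0, 8.4]
    - [1, 0, 0, 0, 0, 0, 8.4]
    - [1, 0, 0, 0, 0, 0, 0]
    - [1, 0, 0, 0, 0, 0, 0]

```text
clock: 22.05
position: [405.4, -227.1, 180.2]
ee_rot: [-0.624, 0.781, 0.0, -0.0]
contact_force: [-0.8, 0.2, -0.4]
gripper_width: 85.2
```

```bash
python3 -c "
from h import *
d=get_image('wrist')
for b in blobs(d,'cork',20,1000): print(b)
to(400,-228,18,167)
"
```

```text
([321.0, 217.0], [404.0, -225.4], [66, 48], 77.5)
at [ 405.4 -227.1  180.2] psi 167.2 j [-0.16  0.17 -0.46 -0.   -0.94 -0.06] w 85.6 t 22.1
shift cm [ 0.21  0.5  16.22] turn [ 0.  -0.   0.2] shift after turn [ 0.21  0.51 16.22]
```

```bash
python3 -c "
from h import *
to(404,-225.4,19.5,167.3)
"
```

```text
at [ 405.4 -227.1  180.2] psi 167.2 j [-0.16  0.17 -0.46 -0.   -0.94 -0.06] w 85.6 t 22.1
shift cm [-0.13  0.17 16.07] turn [ 0.  -0.  -0.1] shift after turn [-0.13  0.18 16.07]
```

Emit:
servo_tool:
  rows:
    - [1, -0.1, 0.2, 2, 0, 0, 0]
    - [1, 0, 0, 4, 0, 0, 0]
    - [1, 0, 0, 4, 0, 0, 0]
    - [1, 0, 0, 3, 0, 0, 0]
    - [1, 0, 0, 2, 0, 0, 0]
    - [1, 0, 0, 1.1, 0, 0, 0]
    - [1, 0, 0, 0, 0, 0, 0]
    - [0.6, 0, 0, 0, 0, 0, 0]
    - [0.6, 0, 0, 0, 0, 0, 0]
    - [0.6, 0, 0, 0, 0, 0, 0]
    - [0.6, 0, 0, 0, 0, 0, 0]

```text
clock: 23.2
position: [404.2, -225.8, 20.1]
ee_rot: [-0.623, 0.782, -0.001, 0.001]
contact_force: [-0.3, 0.5, 1.0]
gripper_width: 51.3
```

```bash
python3 -c "
from h import *
to(404,-225.4,19.5,167.3)
"
```

```text
at [ 404.2 -225.8   20.1] psi 167.0 j [-0.16  0.42 -0.65  0.   -0.5  -0.07] w 51.3 t 23.2
shift cm [-0.03  0.03  0.06] turn [-0.1  0.  -0.3] shift after turn [-0.03  0.03  0.06]
```

Emit:
servo_tool:
  rows:
    - [0.5, 0, 0, 0, 0, 0, 0]
    - [0, 0, 0, 0, 0, 0, 0]
    - [0, 0, 0, 0, 0, 0, 0]
    - [0, 0, 0, 0, 0, 0, 0]
    - [0, 0, 0, 0, 0, 0, 0]

```text
clock: 23.7
position: [404.2, -225.8, 20.4]
ee_rot: [-0.623, 0.782, -0.001, 0.0]
contact_force: [-1.4, 1.3, 6.2]
gripper_width: 46.3
```

Emit:
servo_tool:
  rows:
    - [0, 0, 0, -0.7, 0, 0, 0]
    - [0, 0, 0, -2, 0, 0, 0]
    - [0, 0, 0, -3, 0, 0, 0]
    - [0, 0, 0, -4, 0, 0, 0]
    - [0, 0, 0, -4, 0, 0, 0]
    - [0, 0, 0, -2, 0, 0, 0]
    - [0, 0, 0, 0, 0, 0, 0]
    - [0, 0, 0, 0, 0, 0, 0]

```text
clock: 24.5
position: [403.1, -225.4, 176.3]
ee_rot: [-0.623, 0.783, 0.0, 0.0]
contact_force: [-1.0, -0.1, -1.2]
gripper_width: 46.4
```

```bash
python3 -c "
from h import *
to(495,402.7,178,200.6)
d=get_image('wrist')
for b in blobs(d,'cork',176,1000): print(b)
"
```

```text
at [ 403.1 -225.4  176.3] psi 167.0 j [-0.16  0.17 -0.47 -0.   -0.92 -0.07] w 46.4 t 24.5
shift cm [-63.27   5.18  -0.13] turn [ -0.    0.  -33.6] shift after turn [-55.56 -30.7   -0.17]
([320.0, 306.0], [402.5, -226.7], [67, 49], 77.0)
```

Emit:
servo_tool:
  rows:
    - [0, -1.8, 0.15, 0, 0, 0, 0]
    - [0, -3.2, 0.26, 0, 0, 0, 0]
    - [0, -3.8, 0.31, 0, 0, 0, 0]
    - [0, -3.8, 0.31, 0, 0, 0, 0]
    - [0, -3.8, 0.31, 0, 0, 0, 0]
    - [0, -3.8, 0.31, 0, 0, 0, 0]
    - [0, -3.8, 0.31, 0, 0, 0, 0]
    - [0, -3.8, 0.31, 0, 0, 0, 0]
    - [0, -3.8, 0.31, 0, 0, 0, 0]
    - [0, -3.8, 0.31, 0, 0, 0, 0]
    - [0, -3.8, 0.31, 0, 0, 0, 0]
    - [0, -3.8, 0.31, 0, 0, 0, 0]

```text
clock: 25.75
position: [465.1, 202.2, 174.3]
ee_rot: [-0.623, 0.782, 0.0, -0.002]
contact_force: [0.6, -0.5, -0.6]
gripper_width: 46.4
```

Emit:
servo_tool:
  rows:
    - [0, -3.8, 0.31, 0, 0, 0, 0]
    - [0, -3.8, 0.31, 0, 0, 0, 0]
    - [0, -3.8, 0.31, 0, 0, 0, 0]
    - [0, -3.8, 0.31, 0, 0, 0, 0]
    - [0, -3.3, 0.27, 0, 0, 0, 0]
    - [0, -1.9, 0.16, 0, 0, 0, 0]
    - [0, 0, 0, 0, 0, 0, 0]

```text
clock: 26.45
position: [494.9, 405.4, 173.0]
ee_rot: [-0.624, 0.782, -0.0, -0.002]
contact_force: [0.2, -0.7, -1.4]
gripper_width: 45.8
```

Emit:
servo_tool:
  rows:
    - [0, 0, 0, 0, 0, 0, -5]
    - [0, 0, 0, 0, 0, 0, -8]
    - [0, 0, 0, 0, 0, 0, -8]
    - [0, 0, 0, 0, 0, 0, -8]
    - [0, 0, 0, 0, 0, 0, -4.6]
    - [0, 0, 0, 0, 0, 0, 0]
    - [0, 0, 0, 0, 0, 0, 0]

```text
clock: 27.15
position: [495.2, 402.7, 175.2]
ee_rot: [0.822, -0.57, -0.0, 0.001]
contact_force: [-0.0, -0.1, -1.2]
gripper_width: 46.0
```

```bash
python3 -c "
from h import *
d=show('wrist','w7')
to(495,402.7,178,200.6)
"
```

```text
at [495.3 403.  175.5] psi -159.5 j [ 0.94  0.46 -0.05 -0.   -1.07 -0.58] w 46.1 t 27.2
shift cm [ 0.02  0.03 -0.25] turn [ 0.1 -0.1 -0.1] shift after turn [ 0.02  0.03 -0.25]
```

View pics/w7.png

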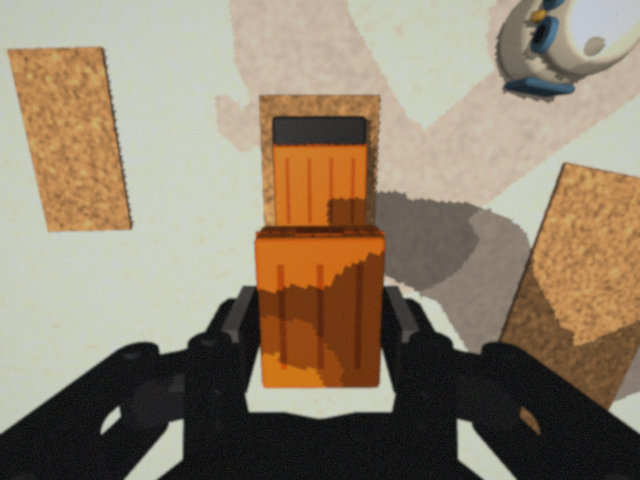

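Wrist view: the held case's top has corners at (257,236), (384,236), (264,386) and (379,386). The long case's far edge runs from (273,145) to (366,145).

```bash
python3 -c "
from h import *
z=read_state()['position'][2]
r=intool([[256.5,236],[384.5,236],[263.5,387],[379.5,387]],z-0.4);print(r,r.mean(0))
r=intool([[272.5,145],[366.5,145]],50); print(r,r.mean(0))
to(495,402.7,76,200.6)
"
```

```text
[[ 31.  -22.5   0.7]
 [ 30.9  23.3   0.7]
 [-32.2 -22.6   0.6]
 [-32.3  24.1   0.7]] [-0.65   0.575  0.675]
[[ 56.7 -30.6 125.9]
 [ 56.6  30.7 125.9]] [5.665e+01 5.000e-02 1.259e+02]
at [495.4 403.4 175.9] psi -159.4 j [ 0.94  0.46 -0.05 -0.   -1.07 -0.58] w 46.0 t 27.3
shift cm [0.04 0.05 9.99] turn [ 0. -0. -0.] shift after turn [0.05 0.06 9.99]
```

Emit:
servo_tool:
  rows:
    - [0, 0.1, -0.05, 1, 0, 0, 0]
    - [0, 0, 0, 2.5, 0, 0, 0]
    - [0, 0, 0, 2.5, 0, 0, 0]
    - [0, 0, 0, 2, 0, 0, 0]
    - [0, 0, 0, 1.2, 0, 0, 0]
    - [0, 0, 0, 0.6, 0, 0, 0]
    - [0, 0, 0, 0, 0, 0, 0]
    - [0, 0, 0, 0, 0, 0, 0]

```text
clock: 28.1
position: [496.9, 403.5, 79.2]
ee_rot: [0.822, -0.569, 0.0, -0.001]
contact_force: [0.7, 0.6, 0.1]
gripper_width: 45.8
```

```bash
python3 -c "
from h import *
to(496.3,402.5,71,200.6)
"
```

```text
at [496.9 403.5  79.2] psi -159.4 j [ 0.93  0.56 -0.15  0.   -0.86 -0.57] w 45.8 t 28.1
shift cm [0.08 0.09 0.82] turn [-0.1  0.   0. ] shift after turn [0.08 0.09 0.82]
```

Emit:
servo_tool:
  rows:
    - [0, 0.05, 0.05, 0.4, 0, 0, 0]
    - [0, 0, 0, 0.2, 0, 0, 0]
    - [0, 0, 0, 0.1, 0, 0, 0]
    - [0, 0, 0, 0, 0, 0, 0]
    - [0, 0, 0, 0, 0, 0, 0]

```text
clock: 28.6
position: [496.1, 402.4, 71.5]
ee_rot: [0.822, -0.569, 0.0, -0.0]
contact_force: [-0.1, 0.3, -1.4]
gripper_width: 45.7
```

Emit:
servo_tool:
  rows:
    - [0, 0, 0, 0.1, 0, 0, 0]
    - [0, 0, 0, 0.05, 0, 0, 0]
    - [0, 0, 0, 0, 0, 0, 0]

```text
clock: 28.9
position: [496.2, 402.5, 70.5]
ee_rot: [0.822, -0.569, 0.0, -0.0]
contact_force: [-1.5, -0.5, 3.2]
gripper_width: 46.1
```

Emit:
servo_tool:
  rows:
    - [0.65, 0, 0, 0, 0, 0, 0]
    - [0.8, 0, 0, 0, 0, 0, 0]
    - [1, 0, 0, 0, 0, 0, 0]
    - [1, 0, 0, 0, 0, 0, 0]
    - [1, 0, 0, 0, 0, 0, 0]
    - [1, 0, 0, -2, 0, 0, 0]
    - [1, 0, 0, -4, 0, 0, 0]
    - [1, 0, 0, -4, 0, 0, 0]
    - [1, 0, 0, -3, 0, 0, 0]
    - [1, 0, 0, -1, 0, 0, 0]
    - [1, 0, 0, 0, 0, 0, 0]
    - [1, 0, 0, 0, 0, 0, 0]

```text
clock: 30.1
position: [495.3, 401.8, 208.1]
ee_rot: [0.822, -0.569, -0.0, 0.001]
contact_force: [-0.2, -0.5, -0.5]
gripper_width: 85.5
```

```bash
python3 -c "
from h import *
d=show('wrist','w8',(240,90,400,310),2.7)
to(643,168,200,200.6)
"
```

```text
at [495.2 401.6 207.6] psi -159.4 j [ 0.93  0.43 -0.01 -0.   -1.14 -0.57] w 85.2 t 30.1
shift cm [27.06 -5.61  0.78] turn [ 0.2 -0.1  0. ] shift after turn [27.06 -5.61  0.76]
```

View pics/w8.png

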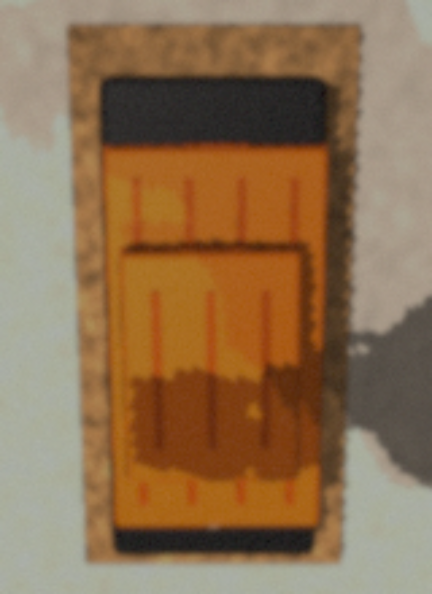

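Crop: the short case's far edge is at crop y≈252 (x 124–302) and its near edge at y≈474. The long case spans crop y 146–528 (x 103–328 at the far end, 114–320 at the near end).

```bash
python3 -c "
from h import *
f=lambda q:np.array(q)/2.7+[240,90]
for q,z in (([[124,252],[302,252],[128,474],[299,474]],70),([[103,146],[328,146],[114,528],[320,528]],50)):
  r=intool(f(q),z);print(r.tolist(),r.mean(0))
d=get_image('wrist');print(unproj(d,f([[213.3,363]]),70))
"
```

```text
[[29.7, -23.6, 137.4], [29.6, 22.6, 137.6], [-31.6, -24.1, 137.3], [-31.7, 23.1, 137.4]] [ -1.     -0.5   137.425]
[[55.7, -30.2, 157.6], [55.6, 30.8, 157.8], [-56.1, -30.3, 157.4], [-56.3, 31.6, 157.6]] [ -0.275   0.475 157.6  ]
[[495.6035289  401.50534905  70.        ]]
```

The short case is centred within about 1 mm. Now the jar.

Emit:
servo_tool:
  rows:
    - [1, 2, -0.4, 0.1, 0, 0, 0]
    - [1, 3.5, -0.75, 0.1, 0, 0, 0]
    - [1, 3.9, -0.8, 0.1, 0, 0, 0]
    - [1, 3.9, -0.8, 0.1, 0, 0, 0]
    - [1, 3.9, -0.8, 0.1, 0, 0, 0]
    - [1, 3.9, -0.8, 0.1, 0, 0, 0]
    - [1, 3.5, -0.75, 0.1, 0, 0, 0]
    - [1, 2.5, -0.5, 0.1, 0, 0, 0]
    - [1, 0, 0, 0, 0, 0, 0]
    - [1, 0, 0, 0, 0, 0, 0]

```text
clock: 31.3
position: [643.8, 167.9, 200.6]
ee_rot: [0.822, -0.57, -0.001, 0.001]
contact_force: [0.2, 0.3, 0.5]
gripper_width: 85.2
```

```bash
python3 -c "
from h import *
d=show('wrist','w9')
for b in blobs(d,'cork',62,500): print(b)
to(643,168,23,200.6)
"
```

```text
([555.0, 468.0], [369.9, 298.5], [38, 33], 20.4)
([379.0, 400.0], [544.8, 299.8], [73, 46], 20.0)
([208.0, 393.0], [682.9, 340.3], [77, 31], 111.9)
([317.0, 226.0], [644.7, 170.0], [39, 38], 145.6)
at [643.6 168.6 200.9] psi -159.4 j [ 0.5   0.48  0.06 -0.   -1.15 -0.14] w 85.2 t 31.4
shift cm [ 0.04  0.05 17.79] turn [0.1 0.  0. ] shift after turn [ 0.03  0.08 17.79]
```

View pics/w9.png

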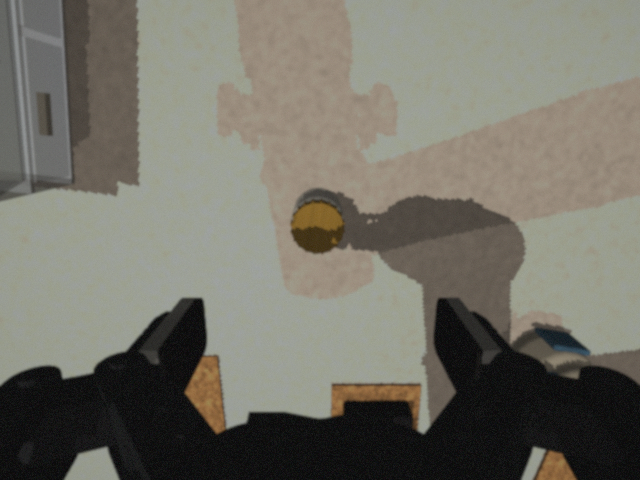

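The jar's cap is centred at (317,226), giving (644.7, 170.0) with a 39 mm diameter, as given. It stands between the open fingers.

Emit:
servo_tool:
  rows:
    - [1, -0.1, -0.1, 2, 0, 0, 0]
    - [1, 0, 0, 4, 0, 0, 0]
    - [1, 0, 0, 4, 0, 0, 0]
    - [1, 0, 0, 3, 0, 0, 0]
    - [1, 0, 0, 2.5, 0, 0, 0]
    - [1, 0, 0, 1.5, 0, 0, 0]
    - [1, 0, 0, 0.8, 0, 0, 0]
    - [1, 0, 0, 0, 0, 0, 0]
    - [1, 0, 0, 0, 0, 0, 0]

```text
clock: 32.25
position: [645.3, 170.4, 25.1]
ee_rot: [0.823, -0.569, 0.001, -0.001]
contact_force: [0.5, 0.1, 0.6]
gripper_width: 85.3
```

```bash
python3 -c "
from h import *
to(644.6,169.9,24,200.6)
"
```

```text
at [645.3 170.4  25.1] psi -159.3 j [ 0.5   0.66 -0.12  0.   -0.79 -0.14] w 85.3 t 32.2
shift cm [0.02 0.09 0.11] turn [-0.1 -0.   0.1] shift after turn [0.02 0.09 0.11]
```

Closing in small steps so that any early contact only slides the jar gently.

Emit:
servo_tool:
  rows:
    - [0.75, 0, 0.05, 0, 0, 0, 0]
    - [0.65, 0, 0, 0, 0, 0, 0]
    - [0.6, 0, 0, 0, 0, 0, 0]
    - [0.57, 0, 0, 0, 0, 0, 0]
    - [0.55, 0, 0, 0, 0, 0, 0]
    - [0.53, 0, 0, 0, 0, 0, 0]
    - [0.51, 0, 0, 0, 0, 0, 0]
    - [0.49, 0, 0, 0, 0, 0, 0]
    - [0.47, 0, 0, 0, 0, 0, 0]
    - [0.4, 0, 0, 0, 0, 0, 0]
    - [0, 0, 0, 0, 0, 0, 0]
    - [0, 0, 0, 0, 0, 0, 0]

```text
clock: 33.45
position: [644.5, 169.7, 24.3]
ee_rot: [0.822, -0.569, 0.0, -0.0]
contact_force: [0.9, 0.1, 2.8]
gripper_width: 40.4
```

Emit:
servo_tool:
  rows:
    - [0, 0, 0, 0, 0, 0, 0]
    - [0, 0, 0, -0.5, 0, 0, 0]
    - [0, 0, 0, -1.5, 0, 0, 0]
    - [0, 0, 0, -3, 0, 0, 0]
    - [0, 0, 0, -4, 0, 0, 0]
    - [0, 0, 0, -4, 0, 0, 0]
    - [0, 0, 0, -3, 0, 0, 0]
    - [0, 0, 0, -1, 0, 0, 0]
    - [0, 0, 0, 0, 0, 0, 0]
    - [0, 0, 0, 0, 0, 0, 0]

```text
clock: 34.45
position: [642.8, 169.3, 191.9]
ee_rot: [0.822, -0.569, -0.001, 0.001]
contact_force: [0.1, 0.4, -2.5]
gripper_width: 40.4
```

```bash
python3 -c "
from h import *
z=read_state()['position'][2]
d=get_image('wrist')
for b in blobs(d,'cork',z-25+62,500): print(b)
to(495.3,402.4,195,200.6)
"
```

```text
([176.0, 445.0], [675.0, 208.0], [24, 9], 73.8)
([320.0, 366.0], [644.6, 165.5], [40, 38], 23.4)
at [642.7 169.1 191.3] psi -159.4 j [ 0.5   0.49  0.05 -0.   -1.13 -0.14] w 40.3 t 34.5
shift cm [-27.02   5.59  -0.34] turn [0.3 0.  0. ] shift after turn [-27.02   5.59  -0.37]
```

```bash
python3 -c "
from h import *
s=read_state();p=s['position'];T=R.from_quat(s['ee_rot']).as_matrix()
d=get_image('wrist')
for y in range(280,450,4): print(y,d['image'][y,316:325].mean(0).round().astype(int),end=' ')
print()
def pt(v): return p+T@np.array(v)
for nm,zt,r in (('cap top',-37.5,19.5),('cap bot',-23.5,19.5),('shoulder',-19.5,21)):
  print(nm,[proj(d,pt(v))[0].round(1).tolist() for v in ([r,0,zt],[-r,0,zt],[0,r,zt],[0,-r,zt])])
m=mask(d['image'],'cork');m[:300]=0;m[:,:250]=0;m[:,390:]=0
c=max(cv2.findContours(m,0,1)[0],key=cv2.contourArea);print(cv2.boundingRect(c),cv2.fitEllipse(c))
print('rows widths',[(y,int(np.flatnonzero(m[y]).min()),int(np.flatnonzero(m[y]).max())) for y in range(320,430,6) if m[y].any()])
"
```

```text
280 [120 113 104] 284 [119 113 102] 288 [119 112 102] 292 [142 137 126] 296 [155 150 138] 300 [161 156 144] 304 [63 53 35] 308 [55 43 21] 312 [55 43 23] 316 [57 45 21] 320 [57 46 22] 324 [72 56 27] 328 [80 62 30] 332 [79 61 28] 336 [80 62 29] 340 [80 61 28] 344 [79 61 28] 348 [80 62 29] 352 [79 60 28] 356 [80 62 30] 360 [79 62 29] 364 [80 62 29] 368 [79 61 29] 372 [80 62 29] 376 [80 61 28] 380 [80 63 30] 384 [80 62 28] 388 [80 62 29] 392 [80 61 29] 396 [81 62 30] 400 [79 61 28] 404 [79 61 28] 408 [78 59 25] 412 [79 62 28] 416 [75 58 27] 420 [21 20 18] 424 [17 18 18] 428 [17 18 19] 432 [19 20 21] 436 [19 20 19] 440 [15 15 17] 444 [16 18 16] 448 [18 19 20] 
cap top [[319.9, 314.8], [320.0, 432.9], [388.4, 376.6], [251.5, 376.8]]
cap bot [[319.9, 293.1], [319.9, 400.7], [380.9, 349.2], [259.0, 349.3]]
shoulder [[319.9, 283.4], [319.9, 396.3], [383.6, 342.4], [256.2, 342.5]]
(250, 302, 140, 118) ((320.87603759765625, 364.2053527832031), (116.73631286621094, 142.4411163330078), 94.5079116821289)
rows widths [(320, 261, 365), (326, 271, 368), (332, 263, 376), (338, 261, 378), (344, 258, 381), (350, 255, 385), (356, 255, 387), (362, 252, 387), (368, 251, 389), (374, 252, 387), (380, 253, 388), (386, 252, 389), (392, 257, 389), (398, 258, 389), (404, 261, 389), (410, 266, 378), (416, 303, 374), (428, 282, 364)]
```

The top disc and the cap's lower rim both sit about 2.7 mm towards tool −x of centre. The shift is equal at both heights, so it is a plain offset and the jar is upright. I'll compensate for it when placing.

Emit:
servo_tool:
  rows:
    - [0, -1.2, 0.25, 0, 0, 0, 0]
    - [0, -2.2, 0.46, 0, 0, 0, 0]
    - [0, -2.8, 0.59, 0, 0, 0, 0]
    - [0, -2.8, 0.59, 0, 0, 0, 0]
    - [0, -2.8, 0.59, 0, 0, 0, 0]
    - [0, -2.8, 0.59, 0, 0, 0, 0]
    - [0, -2.8, 0.59, 0, 0, 0, 0]
    - [0, -2.8, 0.59, 0, 0, 0, 0]
    - [0, -2.8, 0.59, 0, 0, 0, 0]
    - [0, -2.2, 0.46, 0, 0, 0, 0]
    - [0, -1.2, 0.25, 0, 0, 0, 0]
    - [0, 0, 0, 0, 0, 0, 0]

```text
clock: 35.75
position: [497.9, 398.3, 193.0]
ee_rot: [0.823, -0.568, -0.0, 0.001]
contact_force: [0.8, 1.0, -1.5]
gripper_width: 40.4
```

```bash
python3 -c "
from h import *
to(496.2,399.9,100,200.6)
"
```

```text
at [497.9 398.3 193. ] psi -159.2 j [ 0.93  0.44 -0.03 -0.   -1.1  -0.57] w 40.4 t 35.8
shift cm [-0.21  0.09  9.3 ] turn [ 0.1 -0.   0.2] shift after turn [-0.2  0.1  9.3]
```

Emit:
servo_tool:
  rows:
    - [0, -0.2, 0.1, 1, 0, 0, 0]
    - [0, 0, 0, 2, 0, 0, 0]
    - [0, 0, 0, 2, 0, 0, 0]
    - [0, 0, 0, 2, 0, 0, 0]
    - [0, 0, 0, 1.2, 0, 0, 0]
    - [0, 0, 0, 0.6, 0, 0, 0]
    - [0, 0, 0, 0, 0, 0, 0]
    - [0, 0, 0, 0, 0, 0, 0]

```text
clock: 36.55
position: [498.1, 398.8, 106.6]
ee_rot: [0.822, -0.569, 0.0, -0.001]
contact_force: [0.5, 0.7, -2.3]
gripper_width: 40.4
```

```bash
python3 -c "
from h import *
to(496.2,399.9,95,200.6)
"
```

```text
at [498.1 398.8 106.6] psi -159.4 j [ 0.93  0.52 -0.13  0.   -0.92 -0.57] w 40.4 t 36.5
shift cm [-0.17  0.14  1.16] turn [-0.1  0.   0. ] shift after turn [-0.17  0.14  1.16]
```

Emit:
servo_tool:
  rows:
    - [0, -0.15, 0.1, 0.4, 0, 0, 0]
    - [0, 0, 0, 0.3, 0, 0, 0]
    - [0, 0, 0, 0.2, 0, 0, 0]
    - [0, 0, 0, 0, 0, 0, 0]
    - [0, 0, 0, 0, 0, 0, 0]
    - [0, 0, 0, 0, 0, 0, 0]

```text
clock: 37.15
position: [496.1, 399.7, 97.0]
ee_rot: [0.822, -0.569, 0.0, -0.0]
contact_force: [0.3, 0.8, -1.2]
gripper_width: 40.4
```

```bash
python3 -c "
from h import *
to(496.2,399.9,95,200.6)
"
```

```text
at [496.1 399.7  97. ] psi -159.4 j [ 0.93  0.53 -0.14  0.   -0.9  -0.57] w 40.4 t 37.1
shift cm [-0.01 -0.02  0.2 ] turn [-0.  0.  0.] shift after turn [-0.01 -0.02  0.2 ]
```

Emit:
servo_tool:
  rows:
    - [0, 0, 0, 0.15, 0, 0, 0]
    - [0, 0, 0, 0.05, 0, 0, 0]
    - [0, 0, 0, 0, 0, 0, 0]
    - [0, 0, 0, 0, 0, 0, 0]

```text
clock: 37.55
position: [496.0, 399.6, 94.8]
ee_rot: [0.822, -0.569, -0.0, 0.0]
contact_force: [1.2, 0.3, -1.7]
gripper_width: 40.5
```

Emit:
servo_tool:
  rows:
    - [0, 0, 0, 0.07, 0, 0, 0]
    - [0, 0, 0, 0, 0, 0, 0]
    - [0, 0, 0, 0, 0, 0, 0]

```text
clock: 37.85
position: [496.1, 399.7, 94.3]
ee_rot: [0.822, -0.569, 0.0, -0.0]
contact_force: [-0.4, -1.1, -0.3]
gripper_width: 40.4
```

Emit:
servo_tool:
  rows:
    - [0, 0, 0, 0.05, 0, 0, 0]
    - [0, 0, 0, 0, 0, 0, 0]
    - [0.5, 0, 0, 0, 0, 0, 0]
    - [0.52, 0, 0, 0, 0, 0, 0]
    - [0.56, 0, 0, 0, 0, 0, 0]
    - [0.62, 0, 0, 0, 0, 0, 0]
    - [0.7, 0, 0, 0, 0, 0, 0]
    - [0.85, 0, 0, 0, 0, 0, 0]
    - [1, 0, 0, 0, 0, 0, 0]
    - [1, 0, 0, 0, 0, 0, 0]
    - [1, 0, 0, 0, 0, 0, 0]

```text
clock: 38.95
position: [496.0, 399.7, 93.6]
ee_rot: [0.822, -0.569, 0.0, -0.0]
contact_force: [-0.5, -0.5, -0.2]
gripper_width: 85.4
```

Emit:
servo_tool:
  rows:
    - [1, 0, 0, -1, 0, 0, 0]
    - [1, 0, 0, -2, 0, 0, 0]
    - [1, 0, 0, -3, 0, 0, 0]
    - [1, 0, 0, -4, 0, 0, 0]
    - [1, 0, 0, -4, 0, 0, 0]
    - [1, 0, 0, -2, 0, 0, 0]
    - [1, 0, 0, 0, 0, 0, 0]
    - [1, 0, 0, 0, 0, 0, 0]

```text
clock: 39.75
position: [495.8, 399.6, 254.4]
ee_rot: [0.822, -0.569, -0.0, -0.001]
contact_force: [-0.8, -0.2, -0.3]
gripper_width: 85.5
```

```bash
python3 -c "
from h import *
d=get_image('wrist')
E=d['extrinsics'];s=read_state();print(s['position'],s['contact_force'],s['gripper_width'])
a=cv2.resize(d['image'][60:310,220:420,::-1],None,fx=2.3,fy=2.3,interpolation=2)
e=get_image('side');x,y=proj(e,[[495,402,60]])[0].astype(int);print(x,y)
b=cv2.resize(e['image'][y-62:y+63,x-40:x+40,::-1],(368,575),interpolation=2)
cv2.imwrite('pics/f.png',np.hstack([a,b[:,:340]]))
for n in ('scene','side'):
  d=get_image(n)
  for nm,P in (('owl',[397,223,75]),('adp',[649,-193,22])): print(n,nm,proj(d,P).round())
"
```

```text
[495.50854358 399.25546142 253.1136302 ] [-0.03872415  0.21161335  0.04054972] 85.27730411824787
180 390
scene owl [[404. 272.]]
scene adp [[234. 239.]]
side owl [[286. 331.]]
side adp [[293. 171.]]
```

View pics/f.png

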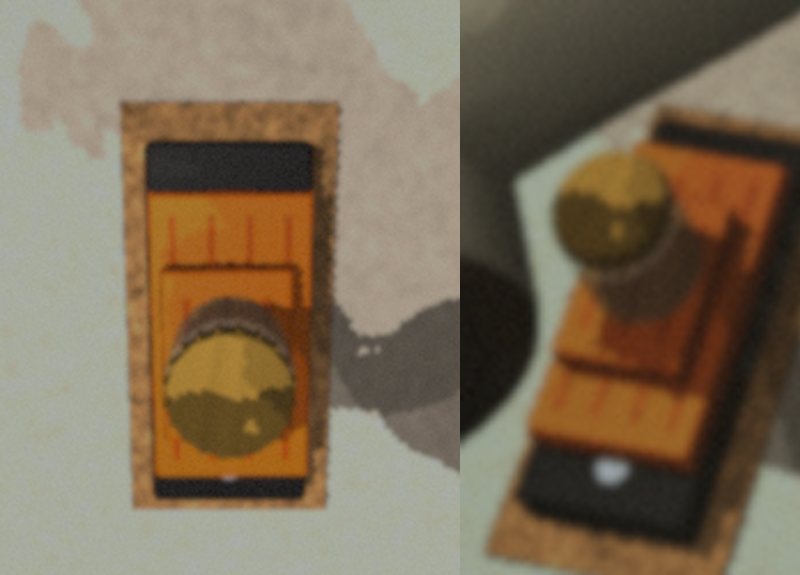

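The last picture shows the full pile with the jar upright. The cap disc is at crop (230,395) and the short case's far edge at crop y≈268 (x 163–298).

```bash
python3 -c "
from h import *
f=lambda q:np.array(q)/2.3+[220,60]
print('cap',intool(f([[165,393],[295,393],[230,332],[230,458]]),132))
print('short',intool(f([[163,268],[299,268]]),70))
print('long',intool(f([[148,192],[314,192],[156,478],[308,478]]),50).mean(0))
"
```

```text
cap [[-0.000e+00 -1.890e+01  1.203e+02]
 [-1.000e-01  1.950e+01  1.203e+02]
 [ 1.830e+01  3.000e-01  1.203e+02]
 [-2.030e+01  3.000e-01  1.203e+02]]
short [[ 28.8 -23.3 182.5]
 [ 28.8  24.8 182.5]]
long [ -1.925   0.975 202.7  ]
```

```bash
python3 -c "
from h import *
a=cv2.imread('pics/scene0.png')
b=get_image('scene')['image'][:,:,::-1]
for n,(x,y) in (('owl',(405,280)),('adp',(234,240))): print(n,cv2.phaseCorrelate(cv2.cvtColor(a[y-18:y+18,x-18:x+18],6).astype(np.float32),cv2.cvtColor(b[y-18:y+18,x-18:x+18].copy(),6).astype(np.float32)))
print(job_done())"
```

```text
owl ((0.033227363080822414, 0.10548063826042409), 0.8386160499519772)
adp ((-0.0009608877819253792, -0.09687627324333192), 0.9405225864899012)
the job is handed in; nothing more can be done
None
```

I built the pile on the middle-sized mat in the order asked (router, long case, short case, jar) and handed the job in at about 40 s on the robot's clock.

My last checks from the wrist camera:
- **Router:** about 1.4 mm from the mat centre, and its angle matches the mat's to 0.1°.
- **Cases:** the long case was within 1 mm of the router's centre, and the short case about 1 mm from the long case's.
- **Jar:** it stands upright, about 2 mm from the short case's centre. I held it about 2.7 mm off-centre and corrected for that when placing it.
- **Owl and adapter:** neither moved, to within about 0.1 pixel in the scene camera.
- **Robot:** the gripper was open and well above the jar at hand-in, with no force on the tool.

No check failed. The last look put the short case 1.3 mm from the long case's centre instead of 1 mm, which is within the 2 mm camera calibration.

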